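# Catch the falling lid of a tool chest on a finger and ease it shut

### The job

Shut the lid of the small blue tool chest on the workbench without a bang: reach behind the upright lid and tip it forward, then, as it falls by itself, get a finger underneath, catch it and stop it about half-way down, and lower it gently until it is fully shut. Only touch the lid, with a light hand: never pinch it between the fingers, and leave the tools in the chest and on the bench where they are.

Things in the scene. Friction and masses are not known exactly. Their poses are not given: they have to be found in the camera images.
- chest: Blue steel tool chest, 175 deep x 300 wide x 130 mm high without its lid, immovable. Origin: centre of its underside on the bench; x axis from its front (two drawers) to its back, y along the hinge, z up. Open till on top, 45 mm deep. Side handles stick out 20 mm at height 66 mm; drawer pulls 15 mm in front, all below 82 mm; the front wall above is clear.
- lid (a joint): Lid angle, rad: 0 shut, 1.57 upright, 1.85 leaning back on its stop, where it starts (or settles). Damped hinge, almost no friction: forward of upright it falls by itself at about 0.85 x cos(angle) rad/s (varies 20 percent), some 3 s from 1.45 to 0.3, and would arrive with a bang. It weighs about 0.55 kg; holding it at its lip takes about 3 N.
- chest_hinge (a point): Fixed point on the middle of the hinge line, at the top of the chest's back wall, 130 mm above the bench; axes as chest. The lid turns about this point's y axis.
- lid_lip (a point): Middle of the lid's inner (lower) front edge, 195 mm from the hinge line; moves with the lid. Axes: x from lip to hinge, y along the hinge, z from inner to outer face; shut, parallel to the chest's. Lid: plate 304 mm wide, 12 mm thick; open, its outer face looks to the chest's back. Shut, its front 20 mm overhang the chest's front wall: a fingertip can stay under this lip until it is fully down.
- screwdriver: Red-handled screwdriver, 190 mm, lying in the chest's till below the rim. Leave it.
- tape: Yellow tape measure, 60 x 58 x 28 mm, in the chest's till. Leave it.
- glue: Yellow glue bottle with a red cap, 58 mm wide, 175 mm tall, standing on the bench. Leave it.
- sanding_block: Cork sanding block, 110 x 65 x 22 mm, on the bench beside the chest. Leave it.
- mallet: Wooden mallet lying on the bench, 350 mm long, head 60 x 100 x 60 mm (origin under the head). Leave it.
- chisel: Chisel with a yellow handle, 255 mm long, 25 mm thick, lying on the bench. Leave it.
- nail_jar: Orange jar with a black lid, 64 mm wide, 70 mm tall, on the bench. Leave it.

How it is judged:
On the way, in this order (a step that is already met when the one before it is completed fails the run):
1. the lid has been tipped forward past upright (value of joint lid below 1.45 rad).
2. the falling lid is caught and stopped on the fingers between 1.2 and 0.15 rad (value of joint lid between 0.15 and 1.2 rad and velocity of joint lid above -0.2 rad/s and contact force between the fingers and chest above 0.3 N), for 0.3 s.
3. the lid is shut (value of joint lid below 0.03 rad), for 0.2 s.
At the end, for the whole second after the job is handed in: The lid lies shut (within 0.03 rad, 6 mm at the lip) and at rest, and none of the seven loose things has moved more than 20 mm (value of joint lid below 0.03 rad and velocity of joint lid between -0.05 and 0.05 rad/s and distance of each of screwdriver, tape, glue, mallet, chisel, sanding_block, nail_jar from where it was at the start of the episode below 0.02 m); the robot touches nothing.
It fails at once if the lid falls shut: it turns faster than 0.5 rad/s (10 cm/s at the lip) between 0.15 and 0.03 rad from shut (value of joint lid between 0.03 and 0.15 rad and velocity of joint lid below -0.5 rad/s).
It fails at once if the lid is pinched: the fingers press on its outer and its inner face at the same time (contact force between the fingers and lid_c1 above 0.5 N and (contact force between the fingers and lid_c2 above 0.5 N or contact force between the fingers and lid_c3 above 0.5 N)).
It fails at once if the fingers press on the chest or its lid with more than 25 N (contact force between the fingers and chest above 25 N).
It fails at once if a loose thing is moved or lifted more than 20 mm (distance of any of screwdriver, tape, glue, mallet, chisel, sanding_block, nail_jar from where it was at the start of the episode above 0.02 m).
It also fails if it takes over 48 s, if anything falls off the work surface, if the arm or the gripper's body presses on something with over 40 N, if the wrist force passes 120 N, or if a joint passes its speed limit or range.

### The arm

A 6-joint arm with a two-finger parallel gripper is mounted at the origin on the work surface. World frame = base frame: x ahead of the robot, y to its left, z up, the work surface at z = 0. Lengths are in m, angles in rad, forces in N, time in s.
With the tool pointing down it reaches from about 0.3 to 0.875 m from the base axis. Payload 6.4 kg.
Tool frame: the origin (TCP) lies midway between the tips of the shut fingers; the grasp point (between the pads) lies 19 mm behind it; z points along the fingers, y is the line along which they close (so a half turn about z gives the same grasp; the last joint's range is limited). The gripper opens to 85 mm and grips with 20 to 120 N. Pads are 22 mm wide; open, the fingers measure 114 mm over their backs; the gripper's body (76 mm by 85 mm) begins 54 mm behind the grasp point. The pads swing forward as they close: fully open they stand 13 mm farther back than shut.
Start: joints at [-1.325, 0.181, 1.607, -0, 1.354, -0.206], TCP at [0.251, -0.517, 0.192] pointing down, gripper open.
Joint ranges: [-2.99, 2.99], [-0.89, 2.07], [0.3, 2.58], [-1.14, 4.28], [0, 2.63], [-3.12, 3.12]. Speed limits (rad/s): [2.57, 2.57, 3.01, 3.14, 3.14, 3.14].

### API

Orientations are given as a unit quaternion [w, x, y, z].
In Python, from bench import status, camera, ctrl gives the robot as it stands. The module is installed in compiled form; this text tells all that it offers.
- The arm moves only by the shell command python3 -m handwheel 'ROWS'. ROWS is JSON, a list that holds one entry, the list of rows, each a list of 7 numbers: the opening, from -1 (shut) to 1 (fully open), then the shift along the tool's x, y, z in cm, then the turn, a rotation vector about the tool's x, y, z in degrees. A call has 1 to 10 rows; each row is the pose to reach, as a shift and turn from the pose commanded when the call began, along the tool's axes at that moment; what a row does not reach only later rows make up. A row lasts 1/8 s, in which the tool goes at most 62.5 mm and 10.7 degrees, less where a joint would pass 70% of its speed; a pose out of reach is approached as far as the arm can. A call with a gripper value outside its range is refused whole. The fingers move at their own pace and stop on an object; the grip force is fixed at half the most. Time passes only in rows, so rows that repeat a pose let the fingers close. It gives the time, the measured TCP pose, the force, the opening and the grip force at its end, in the units of the state.
- status.get_obs(): the state, without advancing time (a new reading comes with each control period).
- camera(name): name is "scene" or "top" or "wrist"; returns a dict with "frame" (384x512x3 uint8, blue, green, red), "depth" (384x512 float32, m along the optical axis (not along the pixel's ray), 0 where there is no reading), "fx", "fy", "cx", "cy" (pixels), "dist" ([k1, k2, p1, p2, k3] as OpenCV has them; the pictures are not rectified), "extrinsics" (4x4, takes a point from camera to world coordinates); the wrist camera has in their place "hand_eye" (4x4, takes a point from camera to tool coordinates, whose origin is the TCP and whose axes are the flange's). Camera axes: x right, y down, z forward; pixel columns grow to the right and rows downward; lengths in m; the calibration is good to about 2 mm. A picture is of the moment at which its call begins: read the wrist's pose just before it.
- ctrl.hand_in(): hands the job in; it is judged then, once.
The state is a dict: "time_s": time; "q": joint angles; "dq": joint speeds; "joint_efforts": joint torques, N m; "eef_pos": TCP position; "eef_rot": TCP orientation; "wrist_force": force on the tool from outside, world axes, zero at the start; "torque": the same for the moment, N m; "opening": opening from 0.0 (shut) to 1.0 (fully open); "grasp_force": force on a finger pad.
Only numpy, scipy, OpenCV 4.12 (cv2) and the standard library are available. Lean on these libraries where they do the work, as an engineer would, in place of code of your own. Each camera call takes 0.05 s, during which the arm holds its last target. There are 200 camera calls.

## Working session

There is one attempt and no reset: what is moved stays moved. The work goes in short steps, Python scripts to look and compute and a shell command to move; the robot and the scene stay as the last step left them, time stands still between calls to the robot, and variables do not carry over. Pictures are saved under pics/ and viewed, at most 10 in all, crops included, and the job is handed in when it is done.

```bash
mkdir -p pics
cat > h.py <<'E'
import numpy as np, cv2
from bench import status, camera, ctrl
from scipy.spatial.transform import Rotation as R
def snap(n):
    o=status.get_obs(); c=camera(n); return o,c
def pts(c):
    h,w=c["depth"].shape
    u,v=np.meshgrid(np.arange(w),np.arange(h))
    K=np.array([[c["fx"],0,c["cx"]],[0,c["fy"],c["cy"]],[0,0,1.]])
    n=cv2.undistortPoints(np.stack([u,v],-1).reshape(-1,1,2).astype(float),K,np.array(c["dist"])).reshape(h,w,2)
    P=np.concatenate([n,np.ones((h,w,1))],-1)*c["depth"][...,None]
    E=np.array(c["extrinsics"]); W=P@E[:3,:3].T+E[:3,3]
    W[c["depth"]==0]=np.nan
    return W
E
python3 - <<'E'
from h import *
o=status.get_obs(); print(o)
a=snap("scene")[1];b=snap("top")[1]
cv2.imwrite("pics/a.png",a["frame"]);cv2.imwrite("pics/b.png",b["frame"])
np.savez("pics/ab.npz",a=pts(a),b=pts(b),af=a["frame"],bf=b["frame"])
print(a["extrinsics"],b["extrinsics"])
E
```

```text
{'time_s': 0.0, 'q': array([-1.32531698e+00,  1.81549936e-01,  1.60800089e+00, -2.47150046e-06,
        1.35381978e+00, -2.06289941e-01]), 'dq': array([ 1.31343620e-04,  1.49417756e-04,  9.39786280e-04,  1.13817681e-03,
       -4.04128085e-04,  9.62919881e-07]), 'joint_efforts': array([-3.03317202e-04, -4.44875336e+01, -3.51330686e+01, -2.29536372e-04,
        9.12929914e-03, -4.63933148e-06]), 'eef_pos': array([ 0.25088613, -0.51668578,  0.19148266]), 'eef_rot': array([-8.88786377e-04,  9.74595911e-01,  2.23968795e-01, -1.86245064e-05]), 'wrist_force': array([-0.66595626, -0.85512247,  0.38905173]), 'torque': array([-0.02469031, -0.01993017, -0.03745201]), 'grasp_force': 0.0, 'opening': 0.9958458548288679}
[[-0.14732427  0.75339686 -0.64085001  1.19506825]
 [ 0.98900316  0.12070703 -0.08545507  0.13260869]
 [ 0.01297352 -0.64639229 -0.76289495  0.95624622]
 [ 0.          0.          0.          1.        ]] [[ 0.02507126 -0.98754353  0.15533576  0.24886913]
 [-0.99964896 -0.02609734 -0.00456944  0.00953867]
 [ 0.00856637 -0.15516667 -0.98785116  1.6653447 ]
 [ 0.          0.          0.          1.        ]]
```

View pics/a.png

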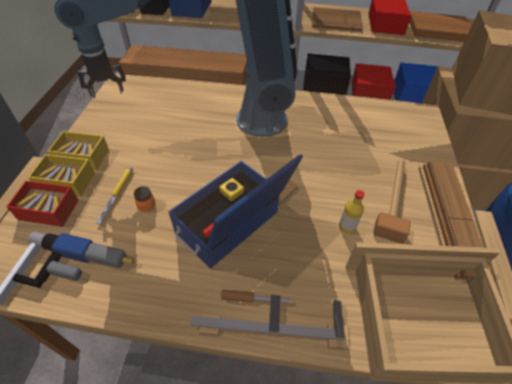

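View pics/b.png

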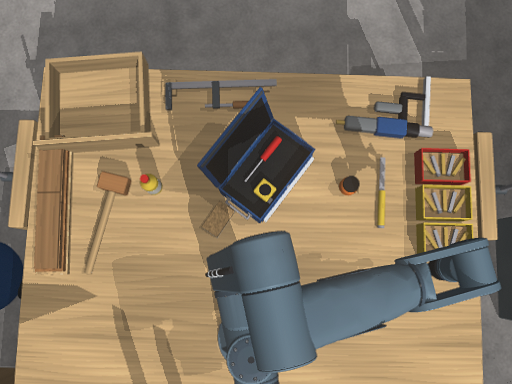

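The top view shows the chest at about (265,165). The lid, at upper left, leans back toward +x+y, and the front with the drawers faces lower right. The sanding block is near (217,218) and the glue at (150,183).

Run:
```python
from h import *
d=np.load("pics/ab.npz")
for k in "ab":
    W=d[k];F=d[k+"f"];hsv=cv2.cvtColor(F,cv2.COLOR_BGR2HSV)
    m=(hsv[...,0]>100)&(hsv[...,0]<130)&(hsv[...,1]>100)
    m&=(abs(W[...,0]-0.55)<0.3)&(abs(W[...,1]-0.02)<0.25)&(W[...,2]>0.02)
    P=W[m];print(k,len(P),P.min(0),P.max(0))
    rim=P[abs(P[:,2]-0.13)<0.006]
    r=cv2.minAreaRect(rim[:,:2].astype(np.float32));print("rim",len(rim),r,cv2.boxPoints(r).round(3).tolist())
    L=P[P[:,2]>0.15]
    c=L.mean(0);u,s,v=np.linalg.svd(L-c,full_matrices=False);print("lid n",v[2],c,s/np.sqrt(len(L)),np.percentile((L-c)@v[2],[2,50,98]))
    print("lidtop",np.percentile(L[:,2],[95,99]), L[np.argmin(L[:,0])],L[np.argmax(L[:,0])],L[np.argmax(L[:,1])],L[np.argmin(L[:,1])])
# other tall/near objects
W=d["b"];z=W[...,2]
for n,(u,v) in dict(sand=(217,218),glue=(150,183),mallet=(113,183),jar=(349,185),tape=(265,190)).items(): print(n,W[v-2:v+3,u-2:u+3].reshape(-1,3).mean(0).round(3))
```

```text
a 1211 [ 0.41193698 -0.18637616  0.02102492] [0.76806294 0.16675465 0.31895362]
rim 56 ((0.5737059712409973, -0.023191794753074646), (0.17138540744781494, 0.30017101764678955), 48.953487396240234) [[0.40400001406669617, 0.010999999940395355], [0.6309999823570251, -0.1860000044107437], [0.7429999709129333, -0.05700000002980232], [0.5170000195503235, 0.14000000059604645]]
lid n [ 0.57309366  0.78559493 -0.23324719] [0.69297554 0.03944966 0.28865334] [0.06499639 0.0490945  0.00297817] [-0.00732481  0.00032179  0.00491854]
lidtop [0.31752051 0.31848255] [0.5278556  0.16675465 0.31557254] [ 0.76806294 -0.00773969  0.31590623] [0.5278556  0.16675465 0.31557254] [ 0.74035388 -0.04689729  0.15680617]
b 1450 [ 0.38681808 -0.19505626  0.0239268 ] [0.76501276 0.16573836 0.32310498]
rim 371 ((0.5586208701133728, -0.03838600218296051), (0.17749063670635223, 0.29885172843933105), 53.45772171020508) [[0.38600000739097595, -0.020999999716877937], [0.6259999871253967, -0.19900000095367432], [0.7319999933242798, -0.0560000017285347], [0.4909999966621399, 0.12200000137090683]]
lid n [-0.56587707 -0.76913997  0.29699638] [0.63498383 0.06890647 0.28320711] [0.10804224 0.04985814 0.00261195] [-0.00616932  0.00020651  0.00449795]
lidtop [0.32012423 0.32217049] [0.4921563  0.12315783 0.15904698] [ 0.76501276 -0.00840915  0.31898647] [0.52697675 0.16573836 0.31625373] [ 0.72578214 -0.04936449  0.15200151]
sand [0.399 0.126 0.023]
glue [0.498 0.342 0.129]
mallet [0.506 0.485 0.061]
jar [ 0.519 -0.324  0.07 ]
tape [ 0.487 -0.036  0.115]
```

```bash
cat >> h.py <<'E'
H=np.array([0.611,0.032,0.0]); a=np.deg2rad(53.46)
X=np.array([np.cos(a),np.sin(a),0]); Y=np.array([-np.sin(a),np.cos(a),0]); Z=np.array([0,0,1.])
def tool(phi):  # tilt from straight down toward chest +X
    p=np.deg2rad(phi); z=X*np.sin(p)-Z*np.cos(p); x=X*np.cos(p)+Z*np.sin(p)
    return np.stack([x,np.cross(z,x),z],1)
def cur():
    o=status.get_obs(); q=o["eef_rot"]; return o,np.array(o["eef_pos"]),R.from_quat([q[1],q[2],q[3],q[0]])
def where():
    o,p,r=cur(); d=p-H; z=r.as_matrix()[:,2]
    print("t",round(o["time_s"],2),"chest xyz",np.round([d@X,d@Y,p[2]],4),"tilt",round(np.degrees(np.arctan2(z@X,-z@Z)),1),"rotvec err y",np.round(z@Y,3),"F",np.round([o["wrist_force"]@X,o["wrist_force"]@Y,o["wrist_force"][2]],1),"q",np.round(o["q"],2),"op",round(o["opening"],2))
def go(*wps):
    o,p,r=cur()
    for (x,y,z,phi) in wps:
        t=H+X*x+Y*y+Z*z
        s=r.inv().apply(t-p)*100; w=(r.inv()*R.from_matrix(tool(phi))).as_rotvec(degrees=True)
        print((x,y,z,phi),"->",s.round(1),w.round(1))
def lid(cam="top"):
    c=camera(cam);W=pts(c);hsv=cv2.cvtColor(c["frame"],cv2.COLOR_BGR2HSV)
    m=(hsv[...,0]>100)&(hsv[...,0]<130)&(hsv[...,1]>100)
    P=W[m]-H;x=P@X;y=P@Y;z=P[:,2]-0.13
    k=(abs(y)<0.15)&(x>-0.23)&(x<0.09)&(z>0.02)&(np.hypot(x,z)<0.22)
    th=np.arctan2(z[k],-x[k]); rr=np.hypot(x,z)[k]; th=th[rr>0.06]
    print("lid",len(th),np.percentile(th,[10,50,90]).round(3) if len(th) else None)
E
python3 - <<'E'
from h import *
where(); go((-0.30,-0.03,0.30,0),(-0.30,-0.03,0.30,45)); lid(); lid("scene")
E
```

```text
t 0.1 chest xyz [-0.6553 -0.0374  0.1916] tilt 0.1 rotvec err y 0.001 F [-0.9 -0.3 -0.4] q [-1.33  0.18  1.61 -0.    1.35 -0.21] op 1.0
(-0.3, -0.03, 0.3, 0) -> [ 31.2 -17.1 -10.8] [ -0.1  -0.  -27.6]
(-0.3, -0.03, 0.3, 45) -> [ 31.2 -17.1 -10.8] [ 10.7  44.1 -26.2]
lid 509 [1.83  1.847 1.875]
lid 462 [1.87  1.893 1.967]
```

```bash
python3 -m handwheel '[[[-1,6,-3,-6,2,8,-5],[-1,12,-6,-9,4,16,-10],[-1,17,-9,-10.8,6,24,-15],[-1,22,-12,-10.8,8,32,-20],[-1,27,-15,-10.8,9.5,39,-24],[-1,31.2,-17.1,-10.8,10.7,44.1,-26.2],[-1,31.2,-17.1,-10.8,10.7,44.1,-26.2],[-1,31.2,-17.1,-10.8,10.7,44.1,-26.2]]]'; python3 -c "
from h import *
where(); go((-0.19,-0.03,0.24,45),(-0.21,-0.03,0.11,45),(-0.12,-0.03,0.42,30),(0.08,-0.03,0.42,30),(0.10,-0.03,0.29,30))"
```

```text
time_s: 1.2
eef_pos: [0.4571, -0.2271, 0.3004]
eef_rot: [-0.171, 0.825, 0.417, 0.341]
wrist_force: [-0.1, 0.9, -0.0]
opening: 0.0
grasp_force: 0.0
t 1.2 chest xyz [-0.2998 -0.0306  0.3004] tilt 44.9 rotvec err y -0.001 F [ 0.6  0.6 -0. ] q [-1.18  0.07  1.72  0.67  1.77 -0.55] op 0.0
(-0.19, -0.03, 0.24, 45) -> [ 3.5 -0.1 12. ] [0.1 0.1 0.1]
(-0.21, -0.03, 0.11, 45) -> [-7.1 -0.1 19.8] [0.1 0.1 0.1]
(-0.12, -0.03, 0.42, 30) -> [21.2 -0.   4.2] [  0.1 -14.9   0.1]
(0.08, -0.03, 0.42, 30) -> [35.4  0.  18.3] [  0.1 -14.9   0.1]
(0.1, -0.03, 0.29, 30) -> [27.6 -0.  29. ] [  0.1 -14.9   0.1]
```

```bash
python3 -m handwheel '[[[-1,-3,0,6,0,0,0],[-1,-6,0,12,0,0,0],[-1,-9,0,19,0,0,0],[-1,-9,0,19,0,0,0]]]'; python3 -c "
from h import *
where(); go((-0.15,-0.03,0.42,30),(0.08,-0.03,0.42,30),(0.105,-0.03,0.29,30))"
```

```text
time_s: 1.7
eef_pos: [0.4983, -0.1698, 0.0994]
eef_rot: [-0.173, 0.825, 0.415, 0.341]
wrist_force: [0.6, 0.3, -0.5]
opening: -0.001
grasp_force: 0.0
t 1.7 chest xyz [-0.2292 -0.0296  0.0994] tilt 45.0 rotvec err y 0.001 F [ 0.6 -0.3 -0.5] q [-1.05  0.32  1.9   0.72  1.37 -0.73] op -0.0
(-0.15, -0.03, 0.42, 30) -> [ 28.3  -0.  -17.1] [ -0.1 -15.   -0.1]
(0.08, -0.03, 0.42, 30) -> [44.5 -0.  -0.8] [ -0.1 -15.   -0.1]
(0.105, -0.03, 0.29, 30) -> [37.1  0.  10.1] [ -0.1 -15.   -0.1]
```

```bash
python3 -m handwheel '[[[-1,3,0,-6,0,0,0],[-1,6,0,-12,0,0,0],[-1,12,0,-17,0,-3,0],[-1,18,0,-17,0,-6,0],[-1,24,0,-17,0,-9,0],[-1,28.3,0,-17,0,-12,0],[-1,33,0,-12,0,-15,0],[-1,37,0,-8,0,-15,0],[-1,41,0,-4,0,-15,0],[-1,45,0,0,0,-15,0]]]'; python3 -c "
from h import *
where(); go((0.115,-0.03,0.38,30),(0.11,-0.03,0.30,30),(0.1,-0.03,0.30,30))"
```

```text
time_s: 2.95
eef_pos: [0.6899, 0.0855, 0.4212]
eef_rot: [-0.114, 0.863, 0.434, 0.232]
wrist_force: [0.6, -1.2, -0.3]
opening: 0.001
grasp_force: 0.0
t 2.95 chest xyz [ 0.0899 -0.0315  0.4212] tilt 29.9 rotvec err y -0.005 F [-0.6 -1.2 -0.3] q [-0.3   0.12  1.32  0.49  1.52  0.36] op 0.0
(0.115, -0.03, 0.38, 30) -> [ 0.1 -0.2  4.8] [0.3 0.1 0.1]
(0.11, -0.03, 0.3, 30) -> [-4.3 -0.2 11.5] [0.3 0.1 0.1]
(0.1, -0.03, 0.3, 30) -> [-5.2 -0.2 11. ] [0.3 0.1 0.1]
```

```bash
python3 -m handwheel '[[[-1,0,0,4.8,0,0,0],[-1,-2,0,8,0,0,0],[-1,-4.3,0,11.5,0,0,0],[-1,-4.3,0,11.5,0,0,0]]]'; python3 -c "
from h import *
where(); go((0.05,-0.03,0.30,30),(0.02,-0.03,0.30,30),(0.005,-0.03,0.30,30))
c=snap('scene')[1];cv2.imwrite('pics/c.png',cv2.resize(c['frame'][110:290,120:360],None,fx=3,fy=3))"
```

```text
time_s: 3.45
eef_pos: [0.6991, 0.1004, 0.2953]
eef_rot: [-0.117, 0.864, 0.434, 0.229]
wrist_force: [0.0, 0.1, -0.2]
opening: 0.002
grasp_force: 0.0
t 3.45 chest xyz [ 0.1074 -0.0301  0.2953] tilt 29.8 rotvec err y 0.003 F [ 0.1  0.  -0.2] q [-0.27  0.19  1.49  0.5   1.3   0.27] op 0.0
(0.05, -0.03, 0.3, 30) -> [-4.7 -0.  -3.3] [-0.2  0.2 -0.2]
(0.02, -0.03, 0.3, 30) -> [-7.4  0.  -4.7] [-0.2  0.2 -0.2]
(0.005, -0.03, 0.3, 30) -> [-8.7  0.  -5.5] [-0.2  0.2 -0.2]
```

View pics/c.png

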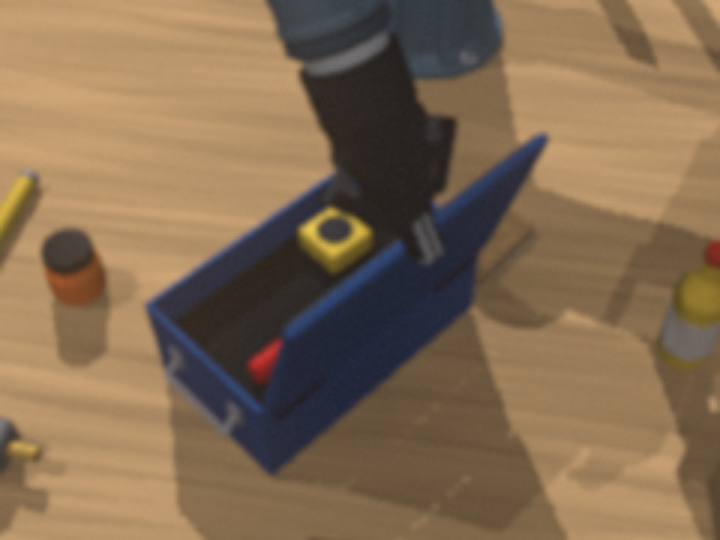

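The crop shows the fingertips at (430,250) hanging over the lid's top edge, behind its outer face and clear of it. Now I push.

```bash
python3 -m handwheel '[[[-1,-1.6,0,-1.1,0,0,0],[-1,-3.1,0,-2.2,0,0,0],[-1,-4.3,0,-3,0,0,0],[-1,-5.2,0,-3.5,0,0,0],[-1,-6.1,0,-4,0,0,0],[-1,-7,0,-4.5,0,0,0],[-1,-7.4,0,-4.7,0,0,0]]]'; python3 -c "
from h import *
where(); lid(); go((0.005,-0.03,0.30,30))"
```

```text
time_s: 4.38
eef_pos: [0.6482, 0.0307, 0.3029]
eef_rot: [-0.115, 0.863, 0.435, 0.231]
wrist_force: [0.5, -0.7, 0.2]
opening: -0.0
grasp_force: 0.0
t 4.38 chest xyz [ 0.0211 -0.0307  0.3029] tilt 30.0 rotvec err y -0.002 F [-0.2 -0.8  0.2] q [-0.42  0.08  1.59  0.52  1.37  0.14] op -0.0
lid 541 [1.827 1.846 1.875]
(0.005, -0.03, 0.3, 30) -> [-1.5 -0.1 -0.6] [0.1 0.1 0.1]
```

```bash
python3 -c "
from h import *
c=snap('scene')[1];cv2.imwrite('pics/d.png',cv2.resize(c['frame'][110:290,120:360],None,fx=3,fy=3));where();lid('scene')"
```

```text
t 4.47 chest xyz [ 0.0213 -0.0306  0.3028] tilt 30.0 rotvec err y -0.002 F [-0.5  0.4 -0. ] q [-0.42  0.08  1.59  0.52  1.37  0.14] op -0.0
lid 575 [1.87  1.896 1.963]
```

View pics/d.png

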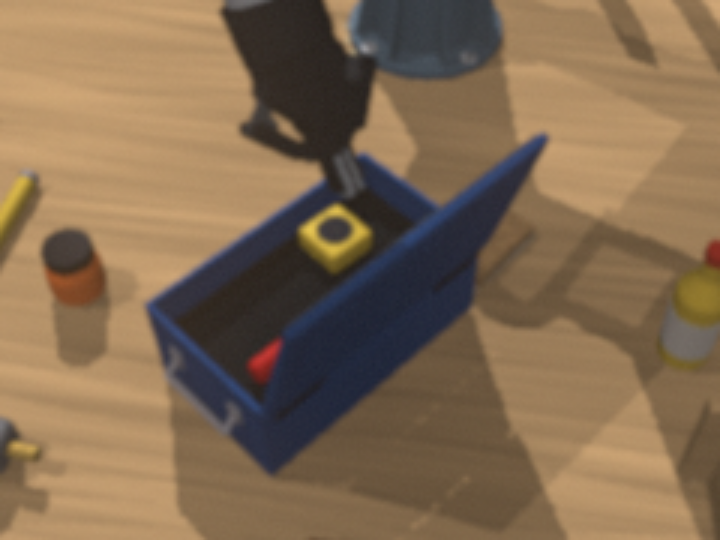

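```bash
python3 -c "
from h import *
c=camera('scene');E=np.linalg.inv(c['extrinsics']);K=np.array([[c['fx'],0,c['cx']],[0,c['fy'],c['cy']],[0,0,1.]])
def pr(p):return ((cv2.projectPoints(np.array([p],float),cv2.Rodrigues(E[:3,:3])[0],E[:3,3],K,np.array(c['dist']))[0].ravel()-[120,110])*3).round(0)
print(pr([.6991,.1004,.2953]),pr([.6482,.0307,.3029]))
d=1.85
for y in(-.152,-.03,.152):
  for r,o in((.195,0),(.195,.012),(0,0)):
    print(y,r,o,pr(H+Z*.13+Y*y+X*(-r*np.cos(d)+o*np.sin(d))+Z*(r*np.sin(d)+o*np.cos(d))))
"
```

```text
[440. 297.] [364. 232.]
-0.152 0.195 0 [276. 330.]
-0.152 0.195 0.012 [286. 342.]
-0.152 0 0 [253. 415.]
-0.03 0.195 0 [392. 242.]
-0.03 0.195 0.012 [403. 253.]
-0.03 0 0 [351. 337.]
0.152 0.195 0 [539. 131.]
0.152 0.195 0.012 [549. 140.]
0.152 0 0 [479. 235.]
```

```bash
python3 -c "
from h import *
where()
for n in('scene','top'):
  c=camera(n);W=pts(c);hsv=cv2.cvtColor(c['frame'],cv2.COLOR_BGR2HSV)
  o,p,r=cur()
  T=r.inv().apply((W-p).reshape(-1,3)).reshape(W.shape)
  m=(abs(T[...,0])<.06)&(abs(T[...,1])<.07)&(T[...,2]>-.1)&(T[...,2]<.05)&~((hsv[...,0]>100)&(hsv[...,0]<130)&(hsv[...,1]>100))
  Q=T[m];print(n,len(Q))
  for lo in np.arange(-.1,.04,.01):
    k=(Q[:,2]>=lo)&(Q[:,2]<lo+.01)
    if k.sum():print(round(lo,2),k.sum(),Q[k].min(0).round(3),Q[k].max(0).round(3))
c=camera('wrist');cv2.imwrite('pics/w.png',c['frame']);print(c['hand_eye'])
"
```

```text
t 4.58 chest xyz [ 0.0218 -0.0306  0.303 ] tilt 30.0 rotvec err y -0.002 F [ 0.3  0.7 -0.2] q [-0.42  0.08  1.59  0.52  1.37  0.14] op 0.0
scene 656
-0.1 127 [-0.009 -0.042 -0.1  ] [ 0.017  0.038 -0.09 ]
-0.09 96 [-0.008 -0.034 -0.09 ] [ 0.016  0.031 -0.08 ]
-0.08 45 [-0.004 -0.015 -0.08 ] [ 0.015  0.014 -0.07 ]
-0.07 50 [-0.004 -0.014 -0.07 ] [ 0.015  0.014 -0.06 ]
-0.06 50 [-0.006 -0.014 -0.06 ] [ 0.015  0.014 -0.05 ]
-0.05 34 [-0.003 -0.011 -0.05 ] [ 0.014  0.013 -0.04 ]
-0.04 4 [-0.005 -0.007 -0.039] [ 0.01   0.005 -0.039]
-0.0 54 [ 0.029 -0.07   0.004] [0.038 0.068 0.008]
0.01 21 [ 0.035 -0.069  0.015] [0.041 0.062 0.019]
0.02 67 [ 0.026 -0.069  0.02 ] [0.037 0.068 0.03 ]
0.03 57 [ 0.015 -0.069  0.03 ] [0.027 0.067 0.04 ]
0.04 51 [ 0.006 -0.07   0.04 ] [0.017 0.067 0.05 ]
top 535
-0.1 37 [-0.007 -0.033 -0.1  ] [ 0.013  0.038 -0.09 ]
-0.09 19 [ 0.002 -0.03  -0.09 ] [ 0.012  0.031 -0.08 ]
-0.08 7 [ 0.005 -0.015 -0.08 ] [ 0.011  0.004 -0.072]
-0.07 13 [ 0.001 -0.015 -0.068] [ 0.011  0.01  -0.06 ]
-0.06 12 [-0.002 -0.015 -0.058] [ 0.01   0.003 -0.051]
-0.05 4 [ 0.005 -0.008 -0.048] [ 0.01   0.01  -0.046]
-0.01 8 [ 0.029 -0.035 -0.002] [ 0.031  0.063 -0.   ]
-0.0 113 [ 0.021 -0.07   0.   ] [0.04 0.07 0.01]
0.01 31 [ 0.008 -0.068  0.01 ] [0.039 0.067 0.02 ]
0.02 100 [ 0.    -0.069  0.02 ] [0.013 0.07  0.03 ]
0.03 102 [-0.011 -0.07   0.03 ] [0.005 0.068 0.04 ]
0.04 89 [-0.021 -0.069  0.04 ] [-0.007  0.067  0.05 ]
[[ 4.60014029e-04 -9.51162745e-01 -3.08689522e-01  7.83789666e-02]
 [ 9.99999892e-01  4.55801163e-04  8.57589672e-05 -3.62871233e-04]
 [ 5.91303083e-05 -3.08689528e-01  9.51162852e-01 -1.79522183e-01]
 [ 0.00000000e+00  0.00000000e+00  0.00000000e+00  1.00000000e+00]]
```

View pics/w.png

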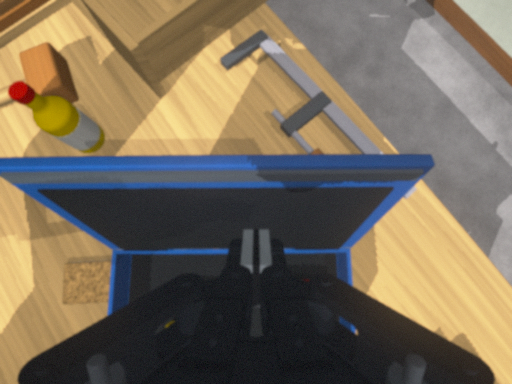

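The wrist view shows the fingertips at about (255,232), with the lid, whose inner face runs from (0,160) to (435,160), still leaning back. Depth from both cameras puts the fingertips about 40 mm short of the reported TCP, so I check that with the wrist calibration.

```bash
python3 -c "
from h import *
c=camera('wrist');M=np.linalg.inv(c['hand_eye']);K=np.array([[c['fx'],0,c['cx']],[0,c['fy'],c['cy']],[0,0,1.]])
for z in(0,-.02,-.04,-.06):
  for x in (0,.011): print(x,z,cv2.projectPoints(np.array([[x,0,z]],float),cv2.Rodrigues(M[:3,:3])[0],M[:3,3],K,np.array(c['dist']))[0].ravel().round(0))
print(c['depth'][232:262:5,247])
h,w=c['depth'].shape
c2=dict(c);c2['extrinsics']=c['hand_eye'];T=pts(c2)
for v in range(230,320,8): print(v,T[v,246].round(3),T[v,265].round(3))
"
```

```text
0 0 [256. 215.]
0.011 0 [256. 200.]
0 -0.02 [256. 229.]
0.011 -0.02 [256. 212.]
0 -0.04 [256. 245.]
0.011 -0.04 [256. 227.]
0 -0.06 [256. 266.]
0.011 -0.06 [256. 246.]
[0.15092234 0.14396901 0.13965592 0.13494994 0.1310775  0.12633096]
230 [ 0.01  -0.005 -0.042] [ 0.01   0.005 -0.041]
238 [ 0.01  -0.005 -0.05 ] [ 0.01   0.004 -0.051]
246 [ 0.01  -0.005 -0.059] [ 0.01   0.004 -0.059]
254 [ 0.01  -0.005 -0.067] [ 0.011  0.004 -0.067]
262 [ 0.01  -0.005 -0.072] [ 0.01   0.004 -0.072]
270 [ 0.012 -0.004 -0.081] [ 0.011  0.003 -0.08 ]
278 [ 0.011 -0.004 -0.085] [ 0.011  0.003 -0.085]
286 [ 0.012 -0.004 -0.091] [ 0.011  0.003 -0.09 ]
294 [ 0.011 -0.004 -0.095] [ 0.011  0.003 -0.095]
302 [ 0.01  -0.004 -0.097] [ 0.009  0.003 -0.096]
310 [-0.004 -0.004 -0.085] [-0.003  0.003 -0.087]
318 [-0.007 -0.004 -0.086] [-0.007  0.003 -0.086]
```

The wrist view confirms it: the true tip is 41 mm behind the reported TCP. I correct for that and retry the push.

```bash
cat >> h.py <<'E'
_cur=cur
def cur():
    o,p,r=_cur(); return o,p-0.041*r.as_matrix()[:,2],r
def go(*wps):
    o,p,r=cur(); p0=p+0.041*r.as_matrix()[:,2]
    for (x,y,z,phi) in wps:
        t=H+X*x+Y*y+Z*z+0.041*tool(phi)[:,2]
        s=r.inv().apply(t-p0)*100; w=(r.inv()*R.from_matrix(tool(phi))).as_rotvec(degrees=True)
        print((x,y,z,phi),"->",s.round(1),w.round(1))
E
python3 -c "
from h import *
where(); go((0.0,-0.03,0.38,30),(0.10,-0.03,0.38,30),(0.115,-.03,.34,30),(0.11,-0.03,0.295,30))"
```

```text
t 4.78 chest xyz [ 0.0015 -0.0304  0.3385] tilt 30.0 rotvec err y -0.002 F [-1.2 -0.9  0.6] q [-0.42  0.09  1.59  0.52  1.37  0.14] op 0.0
(0.0, -0.03, 0.38, 30) -> [ 1.9 -0.  -3.7] [0.1 0.  0.1]
(0.1, -0.03, 0.38, 30) -> [10.6 -0.   1.3] [0.1 0.  0.1]
(0.115, -0.03, 0.34, 30) -> [ 9.9 -0.   5.5] [0.1 0.  0.1]
(0.11, -0.03, 0.295, 30) -> [ 7.2 -0.   9.2] [0.1 0.  0.1]
```

```bash
python3 -m handwheel '[[[-1,1.9,0,-3.7,0,0,0],[-1,6.2,0,-1.2,0,0,0],[-1,10.6,0,1.3,0,0,0],[-1,9.9,0,5.5,0,0,0],[-1,7.2,0,9.2,0,0,0],[-1,7.2,0,9.2,0,0,0]]]'; python3 -c "
from h import *
where(); lid(); go((0.07,-0.03,0.30,30),(0.02,-0.03,0.30,30),(0.005,-0.03,0.30,30))
c=snap('scene')[1];cv2.imwrite('pics/e.png',cv2.resize(c['frame'][110:290,120:360],None,fx=3,fy=3))"
```

```text
time_s: 5.52
eef_pos: [0.7103, 0.1191, 0.254]
eef_rot: [-0.118, 0.863, 0.434, 0.228]
wrist_force: [-0.8, -0.3, -0.5]
opening: 0.005
grasp_force: 0.0
t 5.53 chest xyz [ 0.1088 -0.0282  0.2896] tilt 29.7 rotvec err y 0.006 F [-0.7  0.4 -0.5] q [-0.24  0.24  1.51  0.51  1.23  0.27] op 0.0
lid 284 [1.828 1.844 1.869]
(0.07, -0.03, 0.3, 30) -> [-3.1  0.  -2.5] [-0.1  0.1 -0. ]
(0.02, -0.03, 0.3, 30) -> [-7.4  0.  -5. ] [-0.1  0.1 -0. ]
(0.005, -0.03, 0.3, 30) -> [-8.7  0.  -5.8] [-0.1  0.1 -0. ]
```

View pics/e.png

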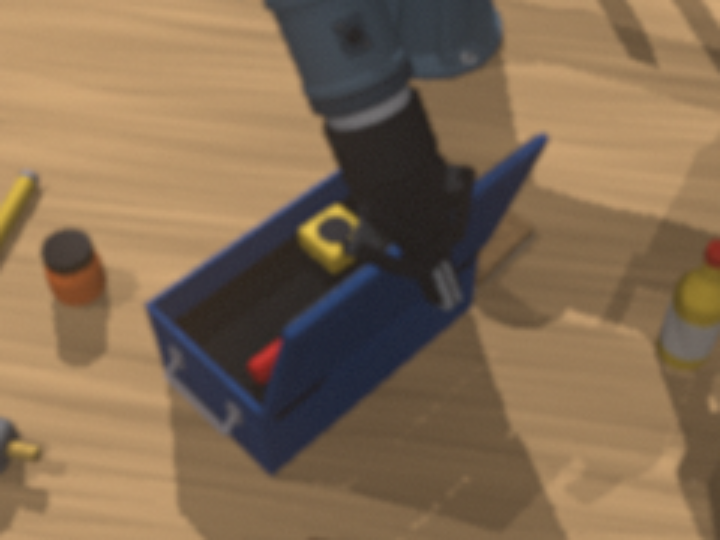

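The fingertip at (450,305) is now well below the lid's top edge and behind its outer face.

```bash
python3 -m handwheel '[[[-1,-1.5,0,-1.2,0,0,0],[-1,-2.6,0,-2.2,0,0,0],[-1,-3.7,0,-2.9,0,0,0],[-1,-4.7,0,-3.5,0,0,0],[-1,-5.6,0,-4,0,0,0],[-1,-6.5,0,-4.5,0,0,0]]]'; python3 -c "
from h import *
where(); lid('scene');lid(); go((0.02,-0.03,0.30,30),(0.005,-0.03,0.30,30))"
```

```text
time_s: 6.38
eef_pos: [0.6671, 0.0536, 0.2692]
eef_rot: [-0.114, 0.862, 0.435, 0.234]
wrist_force: [1.9, 1.4, 4.6]
opening: 0.0
grasp_force: 1.7
t 6.38 chest xyz [ 0.0302 -0.032   0.3047] tilt 30.1 rotvec err y -0.007 F [ 2.2 -0.7  4.6] q [-0.37  0.14  1.6   0.53  1.29  0.15] op 0.0
lid 1823 [1.604 1.663 1.743]
lid 220 [1.535 1.556 1.577]
(0.02, -0.03, 0.3, 30) -> [-0.9 -0.2 -0.2] [0.3 0.  0.1]
(0.005, -0.03, 0.3, 30) -> [-2.2 -0.2 -1. ] [0.3 0.  0.1]
```

```bash
python3 -m handwheel '[[[-1,-1.1,0,-0.5,0,0,0],[-1,-2.1,0,-1,0,0,0],[-1,-2.7,0,-1.4,0,0,0]]]'; python3 -c "
from h import *
where(); lid(); go((-0.03,-0.03,0.365,30),(-0.12,-0.03,0.38,35),(-.26,-.03,.37,45),(-.27,-.03,.25,45),(-.20,-.03,.20,45))"
```

```text
time_s: 6.85
eef_pos: [0.6471, 0.0297, 0.2635]
eef_rot: [-0.116, 0.863, 0.435, 0.231]
wrist_force: [0.3, 0.6, -0.6]
opening: -0.004
grasp_force: 0.2
t 6.85 chest xyz [-0.0008 -0.0303  0.299 ] tilt 29.9 rotvec err y -0.001 F [ 0.7  0.2 -0.6] q [-0.42  0.11  1.64  0.53  1.31  0.1 ] op -0.0
lid 243 [1.381 1.406 1.435]
(-0.03, -0.03, 0.365, 30) -> [ 0.8 -0.  -7.2] [0.  0.1 0. ]
(-0.12, -0.03, 0.38, 35) -> [ -5.9  -0.  -13. ] [0.  5.1 0. ]
(-0.26, -0.03, 0.37, 45) -> [-17.8  -0.  -19.2] [ 0.  15.1  0. ]
(-0.27, -0.03, 0.25, 45) -> [-24.7  -0.   -9.3] [ 0.  15.1  0. ]
(-0.2, -0.03, 0.2, 45) -> [-21.1  -0.   -1.5] [ 0.  15.1  0. ]
```

```bash
python3 -m handwheel '[[[-1,0.8,0,-6,0,0,0],[-1,-1,0,-9.5,0,2,0],[-1,-6,0,-13,0,5,0],[-1,-11.5,0,-16,0,10,0],[-1,-17,0,-18,0,15,0],[-1,-22,0,-15,0,15,0]]]'; python3 -c "
from h import *
where(); lid(); go((-.26,-.03,.27,45),(-.20,-.03,.20,45),(-.17,-.03,.20,45),(-.15,-.03,.20,45))"
```

```text
time_s: 7.65
eef_pos: [0.4886, -0.1873, 0.2847]
eef_rot: [-0.169, 0.826, 0.415, 0.343]
wrist_force: [0.6, -0.7, -0.5]
opening: -0.002
grasp_force: 0.0
t 7.65 chest xyz [-0.278  -0.0319  0.3137] tilt 44.9 rotvec err y -0.007 F [-0.2 -0.9 -0.5] q [-1.09  0.05  1.77  0.7   1.68 -0.5 ] op -0.0
lid 460 [1.249 1.277 1.301]
(-0.26, -0.03, 0.27, 45) -> [-1.2  0.1  3.8] [-0.   0.1 -0.5]
(-0.2, -0.03, 0.2, 45) -> [-1.9  0.1 13. ] [-0.   0.1 -0.5]
(-0.17, -0.03, 0.2, 45) -> [ 0.3  0.1 15.1] [-0.   0.1 -0.5]
(-0.15, -0.03, 0.2, 45) -> [ 1.7  0.1 16.6] [-0.   0.1 -0.5]
```

```bash
python3 -m handwheel '[[[-1,1,0,5.5,0,0,0],[-1,2,0,11,0,0,0],[-1,2.9,0,15.6,0,0,0],[-1,2.9,0,15.6,0,0,0]]]'; python3 -c "
from h import *
where(); lid()"
```

```text
time_s: 8.2
eef_pos: [0.5669, -0.0738, 0.1923]
eef_rot: [-0.174, 0.824, 0.417, 0.341]
wrist_force: [-0.4, -0.8, 0.0]
opening: -0.004
grasp_force: 0.0
t 8.2 chest xyz [-0.1402 -0.0278  0.2213] tilt 45.0 rotvec err y 0.006 F [-0.9 -0.1  0. ] q [-0.82  0.14  1.88  0.78  1.38 -0.45] op -0.0
lid 1164 [1.1   1.15  1.214]
```

```bash
python3 -m handwheel '[[[-1,0,0,0,0,0,0],[-1,0,0,0,0,0,0],[-1,0,0,0,0,0,0],[-1,0,0,0,0,0,0],[-1,0,0,0,0,0,0]]]'; python3 -c "
from h import *
where(); lid()"
```

```text
time_s: 8.88
eef_pos: [0.5679, -0.0782, 0.1947]
eef_rot: [-0.171, 0.825, 0.416, 0.342]
wrist_force: [0.1, 0.7, -0.4]
opening: -0.001
grasp_force: 0.0
t 8.88 chest xyz [-0.1432 -0.031   0.2237] tilt 45.0 rotvec err y -0.002 F [ 0.6  0.3 -0.4] q [-0.83  0.14  1.88  0.78  1.38 -0.45] op -0.0
lid 3014 [0.789 0.828 0.904]
```

```bash
python3 -m handwheel '[[[-1,0,0,0,0,0,0],[-1,0,0,0,0,0,0],[-1,0,0,0,0,0,0],[-1,0,0,0,0,0,0],[-1,0,0,0,0,0,0]]]'; python3 -c "
from h import *
where(); lid()"
```

```text
time_s: 9.55
eef_pos: [0.5679, -0.078, 0.1945]
eef_rot: [-0.171, 0.825, 0.416, 0.342]
wrist_force: [-0.9, -1.5, -0.8]
opening: -0.002
grasp_force: 1.2
t 9.55 chest xyz [-0.143  -0.0308  0.2236] tilt 45.0 rotvec err y -0.001 F [-1.7 -0.2 -0.8] q [-0.83  0.14  1.88  0.78  1.38 -0.45] op -0.0
lid 3203 [0.728 0.767 0.847]
```

```bash
python3 -m handwheel '[[[-1,0,0,0,0,0,0],[-1,0,0,0,0,0,0],[-1,0,0,0,0,0,0],[-1,0,0,0,0,0,0]]]'; python3 -c "
from h import *
where(); lid()
c=snap('scene')[1];cv2.imwrite('pics/f.png',cv2.resize(c['frame'][110:290,120:360],None,fx=3,fy=3))
for th in(.5,.3,.15,.05,0.0):
  l=np.array([-.195*np.cos(th),.13+.195*np.sin(th)]); s=.012+.012*th/.6
  t=l+s*np.array([.707,-.707])-.011*np.array([.707,.707]); go((t[0].round(4),-.03,t[1].round(4),45))
go((-.215,-.03,.085,45))"
```

```text
time_s: 10.1
eef_pos: [0.568, -0.0779, 0.1946]
eef_rot: [-0.171, 0.825, 0.416, 0.342]
wrist_force: [-1.5, -2.1, -1.1]
opening: 0.001
grasp_force: 1.2
t 10.1 chest xyz [-0.1429 -0.0308  0.2236] tilt 45.0 rotvec err y -0.001 F [-2.6 -0.1 -1.1] q [-0.83  0.14  1.88  0.78  1.38 -0.45] op 0.0
lid 3187 [0.729 0.769 0.845]
(np.float64(-0.1634), -0.03, np.float64(0.2002), 45) -> [-3.1 -0.1  0.2] [0.1 0.  0.1]
(np.float64(-0.1813), -0.03, np.float64(0.1671), 45) -> [-6.7 -0.1  1.3] [0.1 0.  0.1]
(np.float64(-0.19), -0.03, np.float64(0.1408), 45) -> [-9.2 -0.1  2.5] [0.1 0.  0.1]
(np.float64(-0.1933), -0.03, np.float64(0.1228), 45) -> [-10.7  -0.1   3.6] [0.1 0.  0.1]
(np.float64(-0.1943), -0.03, np.float64(0.1137), 45) -> [-11.4  -0.1   4.1] [0.1 0.  0.1]
(-0.215, -0.03, 0.085, 45) -> [-14.9  -0.1   4.7] [0.1 0.  0.1]
```

View pics/f.png

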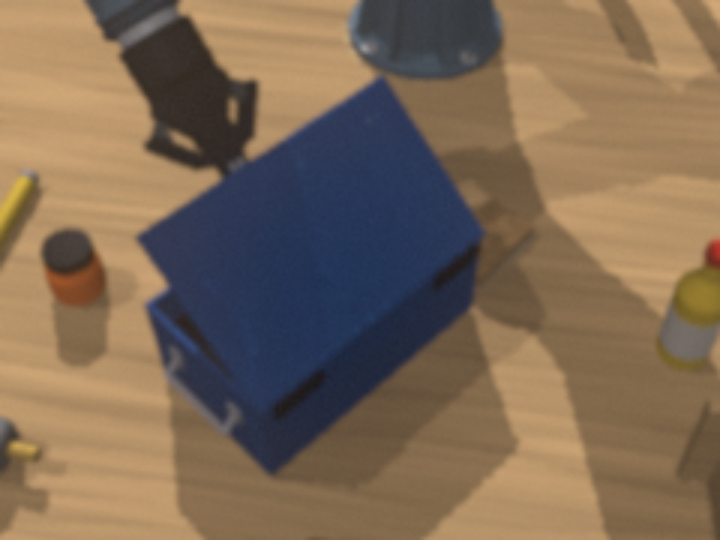

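The picture shows the lid resting on the fingertip at (235,165), stopped half-way, with the scene undisturbed. Now I lower it.

```bash
python3 -m handwheel '[[[-1,-0.7,0,-0.1,0,0,0],[-1,-1.5,0,0,0,0,0],[-1,-2.3,0,0.1,0,0,0],[-1,-3.1,0,0.2,0,0,0],[-1,-3.8,0,0.3,0,0,0],[-1,-4.5,0,0.5,0,0,0],[-1,-5.2,0,0.7,0,0,0],[-1,-5.8,0,0.9,0,0,0],[-1,-6.3,0,1.1,0,0,0],[-1,-6.7,0,1.3,0,0,0]]]'; python3 -c "
from h import *
where(); lid()
for th in(.2,.15,.1,.05,0.0):
  l=np.array([-.195*np.cos(th),.13+.195*np.sin(th)]); s=.012+.012*th/.6
  t=l+s*np.array([.707,-.707])-.011*np.array([.707,.707]); go((t[0].round(4),-.03,t[1].round(4),45))
go((-.215,-.03,.085,45),(-.26,-.03,.085,45))"
```

```text
time_s: 11.45
eef_pos: [0.5452, -0.1088, 0.1377]
eef_rot: [-0.171, 0.825, 0.416, 0.342]
wrist_force: [0.1, 0.5, -2.3]
opening: -0.001
grasp_force: 0.9
t 11.45 chest xyz [-0.1813 -0.031   0.1667] tilt 45.0 rotvec err y -0.001 F [ 0.5  0.3 -2.3] q [-0.91  0.23  1.91  0.77  1.34 -0.59] op -0.0
lid 3773 [0.357 0.4   0.484]
(np.float64(-0.1876), -0.03, np.float64(0.1497), 45) -> [-1.6 -0.1  0.7] [0.1 0.1 0.1]
(np.float64(-0.19), -0.03, np.float64(0.1408), 45) -> [-2.4 -0.1  1.2] [0.1 0.1 0.1]
(np.float64(-0.1919), -0.03, np.float64(0.1318), 45) -> [-3.2 -0.1  1.7] [0.1 0.1 0.1]
(np.float64(-0.1933), -0.03, np.float64(0.1228), 45) -> [-3.9 -0.1  2.2] [0.1 0.1 0.1]
(np.float64(-0.1943), -0.03, np.float64(0.1137), 45) -> [-4.6 -0.1  2.8] [0.1 0.1 0.1]
(-0.215, -0.03, 0.085, 45) -> [-8.1 -0.1  3.4] [0.1 0.1 0.1]
(-0.26, -0.03, 0.085, 45) -> [-11.3  -0.1   0.2] [0.1 0.1 0.1]
```

```bash
python3 -m handwheel '[[[-1,-0.4,0,0.2,0,0,0],[-1,-0.8,0,0.4,0,0,0],[-1,-1.2,0,0.55,0,0,0],[-1,-1.6,0,0.7,0,0,0],[-1,-2,0,0.95,0,0,0],[-1,-2.4,0,1.2,0,0,0],[-1,-2.8,0,1.45,0,0,0],[-1,-3.2,0,1.7,0,0,0],[-1,-3.5,0,1.9,0,0,0],[-1,-3.7,0,2.1,0,0,0]]]'; python3 -c "
from h import *
where(); lid()
go((-.195,-.03,.113,45),(-.197,-.03,.106,45),(-.2,-.03,.1,45),(-.215,-.03,.085,45),(-.26,-.03,.085,45))"
```

```text
time_s: 12.75
eef_pos: [0.5386, -0.1181, 0.0968]
eef_rot: [-0.171, 0.825, 0.416, 0.342]
wrist_force: [-0.9, -2.1, -2.4]
opening: 0.001
grasp_force: 1.5
t 12.75 chest xyz [-0.1927 -0.0311  0.1258] tilt 44.9 rotvec err y -0.001 F [-2.2 -0.5 -2.4] q [-0.93  0.31  1.92  0.78  1.3  -0.66] op 0.0
lid 2527 [0.13  0.168 0.259]
(-0.195, -0.03, 0.113, 45) -> [-1.  -0.1  0.7] [0.1 0.1 0.1]
(-0.197, -0.03, 0.106, 45) -> [-1.7 -0.1  1.1] [0.1 0.1 0.1]
(-0.2, -0.03, 0.1, 45) -> [-2.3 -0.1  1.3] [0.1 0.1 0.1]
(-0.215, -0.03, 0.085, 45) -> [-4.4 -0.1  1.3] [0.1 0.1 0.1]
(-0.26, -0.03, 0.085, 45) -> [-7.6 -0.1 -1.9] [0.1 0.1 0.1]
```

```bash
python3 -m handwheel '[[[-1,-0.2,0,0.15,0,0,0],[-1,-0.4,0,0.3,0,0,0],[-1,-0.6,0,0.45,0,0,0],[-1,-0.8,0,0.6,0,0,0],[-1,-1,0,0.7,0,0,0],[-1,-1.25,0,0.85,0,0,0],[-1,-1.5,0,1,0,0,0],[-1,-1.7,0,1.1,0,0,0],[-1,-2,0,1.2,0,0,0],[-1,-2.3,0,1.3,0,0,0]]]'; python3 -c "
from h import *
where(); lid()
go((-.215,-.03,.085,45),(-.26,-.03,.095,45),(-.4,-.03,.2,45))"
```

```text
time_s: 14.05
eef_pos: [0.5345, -0.1237, 0.0714]
eef_rot: [-0.171, 0.825, 0.416, 0.342]
wrist_force: [-0.4, 0.8, -0.2]
opening: 0.001
grasp_force: 0.0
t 14.05 chest xyz [-0.1997 -0.0312  0.1005] tilt 45.0 rotvec err y -0.001 F [ 0.4  0.8 -0.2] q [-0.94  0.36  1.92  0.79  1.27 -0.71] op 0.0
lid 112 [0.118 0.174 0.283]
(-0.215, -0.03, 0.085, 45) -> [-2.1 -0.1 -0. ] [0.1 0.  0.1]
(-0.26, -0.03, 0.095, 45) -> [-4.6 -0.1 -3.9] [0.1 0.  0.1]
(-0.4, -0.03, 0.2, 45) -> [ -7.1  -0.1 -21.2] [0.1 0.  0.1]
```

```bash
python3 -m handwheel '[[[-1,-1.2,0,-0.3,0,0,0],[-1,-3,0,-1.7,0,0,0],[-1,-4.6,0,-3.9,0,0,0],[-1,-5,0,-9,0,0,0],[-1,-6,0,-15,0,0,0],[-1,-7.1,0,-21,0,0,0],[-1,-7.1,0,-21,0,0,0],[-1,-7.1,0,-21,0,0,0]]]'; python3 -c "
from h import *
where()
c=snap('scene')[1];W=pts(c)-H;x=W@X;y=W@Y;z=W[...,2]
for x0 in(-.18,-.1,-.02):
  k=(abs(x-x0)<.015)&(abs(y)<.12);print(x0,np.nanmedian(z[k]))
cv2.imwrite('pics/g.png',c['frame'])"
```

```text
time_s: 15.1
eef_pos: [0.4157, -0.2829, 0.1694]
eef_rot: [-0.171, 0.825, 0.416, 0.342]
wrist_force: [-0.2, 1.0, -0.2]
opening: -0.001
grasp_force: 0.0
t 15.1 chest xyz [-0.3983 -0.0305  0.1984] tilt 45.0 rotvec err y -0.001 F [ 0.7  0.8 -0.2] q [-1.29  0.28  1.76  0.6   1.63 -0.78] op -0.0
-0.18 0.1414617064536844
-0.1 0.1421352606771802
-0.02 0.14184717788820733
```

View pics/g.png

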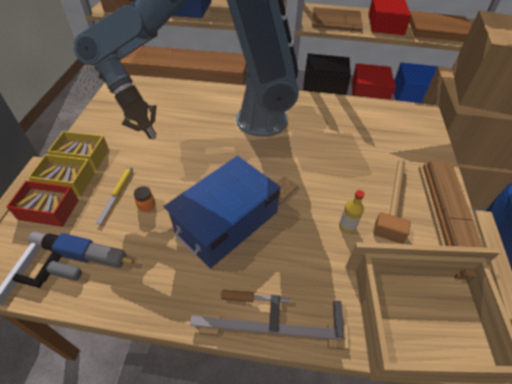

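The lid is flat: its top is at 142 mm front to back, which is 130 + 12. The chest at (225,210) is shut, and the jar, chisel, glue and mallet haven't moved. The arm is clear at (140,115).

```bash
python3 -c "
from bench import ctrl
print(ctrl.hand_in())"
```

```text
the job is handed in; nothing more can be done
None
```

The chest lid is shut: I tipped it forward, caught it about half-way down on the fingertip and lowered it gently. The loose tools I could see had not moved, and the job is handed in at about 15 s; no verdict came back.

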